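# Run the hold-to-test check on a rod electrode

### The arm

A 7-joint arm with a two-finger parallel gripper is mounted at the origin on a cart in front of the work surface, level with it; the furniture and walls round the work are solid. World frame = base frame: x ahead of the robot, y to its left, z up, the work surface at z = 0. Lengths are in m, angles in rad, forces in N, time in s.
With the tool pointing down it reaches from about 0.425 to 0.875 m from the base axis. Payload 9.9 kg.
Tool frame: the origin (TCP) lies between the finger pads, 19 mm behind the fingertips; this is the grasp point; z points along the fingers, y is the line along which they close (so a half turn about z gives the same grasp; the last joint's range is limited). The gripper opens to 85 mm and grips with 20 to 120 N. Pads are 22 mm wide; open, the fingers measure 114 mm over their backs; the gripper's body (76 mm by 85 mm) begins 54 mm behind the grasp point. The pads swing forward as they close: fully open they stand 13 mm farther back than shut.
Start: joints at [1.238, 0.576, 0.025, 1.437, -0.015, 1.129, -0.057], TCP at [0.166, -0.654, 0.25] pointing down, gripper open.
Joint ranges: [-2.76, 2.76], [-0.34, 2.15], [-1.52, 1.57], [0.19, 2.46], [-1.09, 4.23], [0.17, 1.99], [-2.82, 2.82]. Speed limits (rad/s): [2.22, 2.22, 3.01, 3.01, 3.14, 3.14, 3.14].

### API

Orientations are given as [roll, pitch, yaw] about the fixed x, y, z axes, in that order (R = Rz(yaw) Ry(pitch) Rx(roll)).
In Python, from cell import ctrl, viewer, order, nets gives the robot as it stands. The module is installed in compiled form; this text tells all that it offers.
- The arm moves only by the shell command python3 -m inch 'ROWS' [FORCE]. ROWS is a JSON object whose one key "moves" holds a list of rows, each a list of 7 numbers: the closure, from 0 (fully open) to 1 (shut), then the shift along the tool's x, y, z in units of 40 mm (1.0 is 40 mm), then the turn, a rotation vector about the tool's x, y, z in units of 6 degrees (1.0 is 6 degrees). In form: {"moves": [[fingers, x, y, z, ax, ay, az], ...]}. A call has 1 to 10 rows; each row is the pose to reach, as a shift and turn from the pose commanded when the call began, along the tool's axes at that moment; what a row does not reach only later rows make up. A row lasts 1/8 s, in which the tool goes at most 62.5 mm and 10.7 degrees, less where a joint would pass 70% of its speed; a pose out of reach is approached as far as the arm can. A call with a gripper value outside its range is refused whole. The fingers move at their own pace and stop on an object; FORCE is the grip in N (left out, the last holds). Time passes only in rows, so rows that repeat a pose let the fingers close. It gives the time, the measured TCP pose, the force, the opening and the grip force at its end, in the units of the state.
- ctrl.get_obs(): the state, without advancing time (a new reading comes with each control period).
- viewer.get_image(name): name is "scene" or "top" or "wrist"; returns (picture, depth): 384x512x3 uint8, blue, green, red; 384x512 float32, m along the optical axis (not along the pixel's ray), 0 where there is no reading.
- viewer.calibration(name): a dict with "fx", "fy", "cx", "cy" (pixels), "k1" (the pictures are not rectified: a ray, as slopes to the right and down, at radius r is drawn at 1 + k1 r^2 times it, then the intrinsics apply), "position" and "rotation" of the camera in the world. Camera axes: x right, y up, looking along -z (the intrinsics and any distortion apply to the point x, -y, -z); pixel columns grow to the right and rows downward; lengths in m; the calibration is good to about 2 mm. A picture is of the moment at which its call begins: read the wrist's pose just before it. calibration takes no time and is no camera call; for the wrist camera it gives the pose at the moment of the call.
- order.sign_off(): hands the job in; it is judged then, once.
Trained networks look in the newest picture that a camera, given by its name, has taken for a name from the list of things; names that differ only in an ending like _2 or _b are one class to them, and where a whole thing is asked for, a point or a joint stands for the part that bears it (a point fixed in the world has none). Each returns a list of dicts, best first, with "p" (0 to 1); they miss things now and then, are a little off and sometimes report something else, mostly with a low value. They report only what shows in the picture. A call takes as long as a camera call. They do not tell look-alikes from the thing itself.
- nets.find_in(camera, label): "position" ([column, row] in pixels, amid what is visible of it).
- nets.outline_of(camera, label): "pixels" (384x512 bool, what is visible of it) and "position" ([column, row] in pixels, amid what is visible of it).
The state is a dict: "t": time; "q": joint angles; "qd": joint speeds; "effort": joint torques, N m; "position": TCP position; "tcp_rot": TCP orientation; "force": force on the tool from outside, world axes, zero at the start; "ft_torque": the same for the moment, N m; "opening": opening from 0.0 (shut) to 1.0 (fully open); "grip_force": force on a finger pad.
Only numpy, scipy, OpenCV 4.12 (cv2) and the standard library are available. Lean on these libraries where they do the work, as an engineer would, in place of code of your own. Each camera call takes 0.05 s, during which the arm holds its last target. There are 200 camera calls.

### The job

Check the chromed rod electrode that lies in the bench tester: press the tester's green power key, then the white channel key, then the amber arming key, one at a time, each fully down and let up again before the next. Then turn the black spring-return test dial clockwise past its first and second clicks to the third position (three amber dots) and keep it there for the reading: the program finishes while the fingers still hold the dial against its spring. Leave the electrode in its cradle and do not disturb the things around the tester.

Things in the scene. Friction and masses are not known exactly. Their poses are not given: they have to be found in the camera images.
- tester: ivory desk instrument, 240 mm wide (own y), 150 deep (own x), fixed. Origin: centre of its underside; front faces own -x, left is +y. Control deck 50 mm above the table; back ridge 62 mm high, its brass contacts carry the electrode (top at 86 mm). Front row, left to right: green, white, amber key; behind them a sloping display up to 65 mm high; at the right the dial, 74 mm from the amber key
- green_key (a joint): travel of the green power key (white power sign): 0 up, 0.004 m fully down; a spring lifts it again. It needs 1.5 N to start and 5 N to be fully down.
- white_key (a joint): travel of the white channel key (grey rod sign), same make as the green key
- amber_key (a joint): travel of the amber arming key (black flash sign), same make as the green key
- green_key_top (a point): centre of the top of the green key's 18 mm square cap, 58.5 mm above the table when up; it moves straight down with the key. A 3 mm high frame of 27 mm surrounds the cap and stays below its top even when the key is fully down
- white_key_top (a point): the same point on the white key, 40 mm to the right of the green one
- amber_key_top (a point): the same point on the amber key, 40 mm to the right of the white one
- test_dial (a joint): dial angle, rad: 0 at rest (pointer at open white ring), grows clockwise seen from above, vertical axis; clicks at 0.4 (one dot), 0.8 (two dots), 1.2 (third position, three amber dots), end stop at 1.32. A spring turns it back to 0 from everywhere, also from the clicks: 0.10 N m at rest, 0.21 N m at the third position; between clicks up to 0.07 N m more or less
- dial_knob: the dial's black finger bar, 42 x 13 mm, upright parallel sides. Origin: on the dial's axis, 51.6 mm above the table; own x points along the bar to the white pointer line, z up; it turns with the dial (clockwise lowers its yaw). The bar spans 3 to 30 mm above the origin; under it a round skirt 4 mm high, 46 mm across. Good grip: fingers closing across the 13 mm, TCP 25 mm above the origin
- rod_in_cradle: chromed rod electrode, 20 mm thick, 117 mm long along its own y, loose in the two brass contacts on the tester's back ridge. Origin: middle of its underside, 66 mm above the table
- tray: stainless instrument tray 122 x 197 x 22 mm, fixed, right of the tester; bystander. Origin: centre of its underside
- rod_waiting: second chromed rod electrode, 20 x 117 x 20 mm, loose in the tray; bystander. Origin: centre of its underside
- clip_red: red clip electrode, 14 x 52 x 15 mm, loose in the tray; bystander. Origin: centre of its underside
- clip_blue: blue clip electrode, 14 x 52 x 15 mm, loose in the tray; bystander. Origin: centre of its underside
- balm_tin: round tin with a yellow lid, 65 mm across, 29 mm high, loose behind the tester; bystander. Origin: centre of its underside
- oil_dropper: brown dropper bottle, 34 mm across, 102 mm high, loose behind the tester; bystander. Origin: centre of its underside
- ampoule_box: small white carton, 32 x 78 x 20 mm, loose behind the tester; bystander. Origin: centre of its underside
- timer: round mint-green countdown timer, 64 mm across, 38 mm high, loose left of the tester; bystander. Origin: centre of its underside
Mind the look-alikes: they are no part of the job. What is shaped like the rod_in_cradle but brown or purple is not meant.

How it is judged:
On the way, in this order (a step that is already met when the one before it is completed fails the run):
1. the green key is pressed fully down (3.2 mm or more of its 4 mm), the other keys up and the dial at rest (value of joint green_key above 0.0032 m and value of joint each of white_key, amber_key below 0.001 m and value of joint test_dial below 0.15 rad), for 0.1 s.
2. then the white key is pressed fully down, the other keys up and the dial at rest (value of joint white_key above 0.0032 m and value of joint each of green_key, amber_key below 0.001 m and value of joint test_dial below 0.15 rad), for 0.1 s.
3. then the amber key is pressed fully down, the other keys up and the dial at rest (value of joint amber_key above 0.0032 m and value of joint each of green_key, white_key below 0.001 m and value of joint test_dial below 0.15 rad), for 0.1 s.
4. then, with all keys up, the dial is turned to its third position (1.08 rad or more) (value of joint test_dial above 1.08 rad and value of joint each of green_key, white_key, amber_key below 0.001 m), for 0.2 s.
At the end, for the whole second after the job is handed in: The fingers still hold the dial (more than 1 N on its bar) at its third position, at rest within 0.12 rad before the third click or anywhere up to the stop; all three keys are up; the electrode lies in its cradle within 15 mm of where it lay (all of step 4 and velocity of joint test_dial between -0.2 and 0.2 rad/s and contact force between the fingers and dial_knob above 1 N and z of rod_in_cradle in the frame of tester between 0.063 and 0.069 m and distance of rod_in_cradle from where it was at the start of the episode below 0.015 m); the arm keeps its last pose, push and grip.
It fails at once if two keys are pressed at once (value of joint each of green_key, white_key above 0.002 m or value of joint each of white_key, amber_key above 0.002 m or value of joint each of green_key, amber_key above 0.002 m).
It fails at once if the electrode is pushed more than 15 mm or out of its cradle (distance of rod_in_cradle from where it was at the start of the episode above 0.015 m).
It fails at once if a bystander is pushed more than 25 mm (distance of any of rod_waiting, clip_red, clip_blue, balm_tin, oil_dropper, ampoule_box, timer from where it was at the start of the episode above 0.025 m).
It also fails if it takes over 48 s, if anything falls off the work surface, if the arm or the gripper's body presses on something with over 40 N, if the wrist force passes 120 N, or if a joint passes its speed limit or range.

## Working session

There is one attempt and no reset: what is moved stays moved. The work goes in short steps, Python scripts to look and compute and a shell command to move; the robot and the scene stay as the last step left them, time stands still between calls to the robot, and variables do not carry over. Pictures are saved under pics/ and viewed, at most 10 in all, crops included, and the job is handed in when it is done.

```bash
mkdir -p pics; cat > h.py <<'E'
import numpy as np, cv2
from cell import ctrl, viewer, order, nets
from scipy.spatial.transform import Rotation as R
def ray(cal,uv):
    p=np.array([(uv[0]-cal['cx'])/cal['fx'],(uv[1]-cal['cy'])/cal['fy']]); s=p.copy()
    for _ in range(20): s=p/(1+cal['k1']*(s@s))
    return np.array(cal['rotation'])@np.array([s[0],-s[1],-1.])
def pt(cal,uv,d): return np.array(cal['position'])+d*ray(cal,uv)
def atz(cal,uv,z):
    r=ray(cal,uv); c=np.array(cal['position']); return c+r*(z-c[2])/r[2]
def proj(cal,P):
    v=np.array(cal['rotation']).T@(np.array(P)-cal['position']); s=np.array([v[0],-v[1]])/-v[2]
    s=s*(1+cal['k1']*(s@s)); return np.array([cal['fx']*s[0]+cal['cx'],cal['fy']*s[1]+cal['cy']])
E
python3 - <<'E'
from h import *
np.set_printoptions(precision=4,suppress=True)
o=ctrl.get_obs(); print(o['t'],o['position'],o['tcp_rot'],o['opening'])
for c in ['scene','top']:
    im,d=viewer.get_image(c); cv2.imwrite(f'pics/{c}0.png',im); cal=viewer.calibration(c); print(c,cal)
    for n in ['green_key_top','white_key_top','amber_key_top','dial_knob','rod_in_cradle','tester','timer','oil_dropper']:
        for r in nets.find_in(c,n)[:2]:
            u=r['position']; dd=d[int(round(u[1])),int(round(u[0]))]; print(n,round(r['p'],2),np.round(u,1),pt(cal,u,dd))
E
```

```text
0.0 [ 0.1661 -0.6538  0.2492] [-3.1399  0.0001  0.2488] 1.0000218200206634
scene {'fx': 349.0067601878497, 'fy': 349.0067601878497, 'cx': 253.04317027908036, 'cy': 192.56037522445217, 'k1': 0.017888498266756203, 'position': array([0.0151, 0.4042, 0.7747]), 'rotation': array([ 0.8152, -0.0047, -2.3637])}
green_key_top 0.4 [189.3 248.8] [1.989  2.3781 2.7486]
green_key_top 0.25 [209.2 241.3] [2.0777 2.4668 2.8373]
white_key_top 0.38 [207.6 242.1] [2.0648 2.4538 2.8244]
dial_knob 0.64 [238.4 217.7] [2.2471 2.6362 3.0067]
rod_in_cradle 0.76 [317.  214.3] [2.6096 2.9986 3.3692]
rod_in_cradle 0.69 [278.6 192.7] [2.7396 3.1286 3.4992]
tester 0.81 [211.2 230.5] [2.1724 2.5614 2.932 ]
tester 0.71 [330.8 171.3] [3.0457 3.4347 3.8053]
timer 0.67 [339.9 176.7] [3.0644 3.4535 3.824 ]
timer 0.66 [191.5 306.2] [1.8097 2.1988 2.5693]
top {'fx': 404.7522604025748, 'fy': 404.7522604025748, 'cx': 246.7898155054855, 'cy': 193.76699146009855, 'k1': -0.019487951641347097, 'position': array([ 0.2773, -0.1473,  1.325 ]), 'rotation': array([ 0.2074, -0.0051, -1.4564])}
amber_key_top 0.26 [217.4 202.5] [2.1025 1.6779 3.1502]
dial_knob 0.71 [215.2 203. ] [2.1323 1.7077 3.18  ]
dial_knob 0.44 [334.  238.9] [2.2666 1.842  3.3144]
rod_in_cradle 0.57 [204.6 172.9] [2.1152 1.6906 3.1629]
rod_in_cradle 0.48 [283.4 206. ] [2.2329 1.8083 3.2807]
tester 0.59 [201.6 190.9] [2.1388 1.7142 3.1866]
tester 0.49 [338.4 227.2] [2.2585 1.8339 3.3062]
timer 0.7 [141.2 225.3] [2.106  1.6814 3.1538]
oil_dropper 0.56 [257.3 149.9] [2.214  1.7894 3.2618]
```

```bash
sed -i "s/np.array(cal\['rotation'\])/R.from_euler('xyz',cal['rotation']).as_matrix()/" h.py
python3 - <<'E'
from h import *
np.set_printoptions(precision=4,suppress=True)
for c in ['scene','top']:
    im,d=viewer.get_image(c); cal=viewer.calibration(c)
    np.savez(f'pics/{c}.npz',im=im,d=d)
    for n in ['green_key_top','white_key_top','amber_key_top','dial_knob','rod_in_cradle','tester','timer','oil_dropper']:
        for r in nets.find_in(c,n)[:2]:
            u=r['position']; dd=d[int(round(u[1])),int(round(u[0]))]; print(c,n,round(r['p'],2),np.round(u,1),pt(cal,u,dd))
a=cv2.imread('pics/scene0.png');b=cv2.imread('pics/top0.png')
cv2.imwrite('pics/t1.png',cv2.resize(b[120:300,100:370],None,fx=2.9,fy=2.9,interpolation=cv2.INTER_CUBIC))
E
```

```text
scene green_key_top 0.46 [190.9 248.6] [0.5125 0.1205 0.0582]
scene amber_key_top 0.48 [217.5 231.1] [0.5143 0.0298 0.0494]
scene dial_knob 0.52 [238.2 215.9] [ 0.4982 -0.0331  0.074 ]
scene rod_in_cradle 0.73 [279.1 190.7] [ 0.5255 -0.2376  0.015 ]
scene rod_in_cradle 0.73 [158.  215.5] [0.6944 0.1022 0.0303]
scene tester 0.6 [212.8 233.3] [0.5185 0.0431 0.048 ]
scene timer 0.72 [189.9 304.2] [0.4049 0.2112 0.0327]
scene oil_dropper 0.79 [219.4 169.9] [ 0.6941 -0.1367  0.0618]
top white_key_top 0.55 [139.4 223.1] [0.4115 0.2056 0.0452]
top dial_knob 0.6 [216.1 204. ] [ 0.4952 -0.0319  0.0779]
top rod_in_cradle 0.8 [281.2 249.5] [ 0.3822 -0.2529  0.0211]
top rod_in_cradle 0.66 [203.6 174.5] [0.583  0.0187 0.0868]
top tester 0.58 [202.4 191.6] [0.5338 0.0188 0.057 ]
top timer 0.7 [141.2 226. ] [0.4045 0.2025 0.03  ]
top oil_dropper 0.67 [256.2 149.7] [ 0.6936 -0.137   0.0564]
```

View pics/scene0.png

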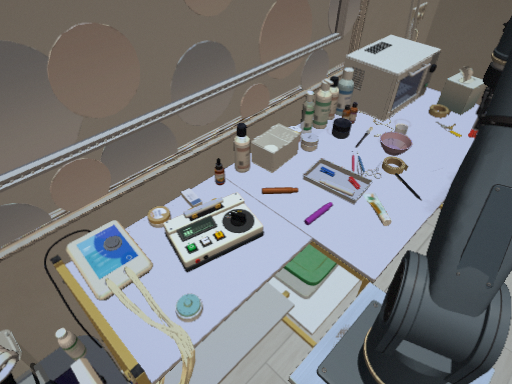

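View pics/t1.png

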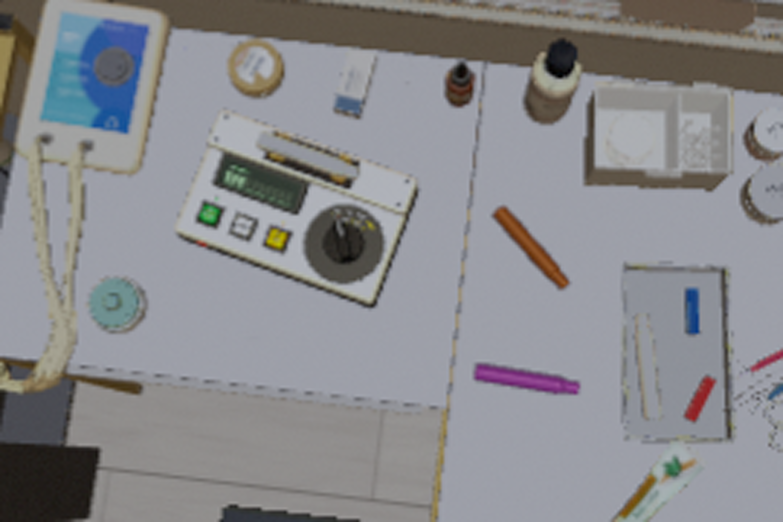

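The scene shows the ivory tester at about (210,232), with the dial at (238,217) in the scene view and (218,203) in the top view. The green, white and amber keys run left to right at top-view (172,193) to (195,202). The brown and purple rods, the tray, the bottle, the tin and the timer are all clear of it.

```bash
python3 - <<'E'
from h import *
np.set_printoptions(precision=4,suppress=True)
cal=viewer.calibration('top'); f=lambda x,y,z: atz(cal,(x/2.9+100-.3,y/2.9+120-.3),z)
g,w,a=f(208,213,.0585),f(242,226,.0585),f(277,238,.0585)
print(g,w,a,'d',f(343,241,.08)); v=a-g; print(np.linalg.norm(v),np.arctan2(v[1],v[0])+np.pi/2)
cal=viewer.calibration('wrist'); o=ctrl.get_obs(); Rt=R.from_euler('xyz',o['tcp_rot']).as_matrix()
print(Rt, Rt.T@(np.array(cal['position'])-o['position']), Rt.T@R.from_euler('xyz',cal['rotation']).as_matrix(),cal)
E
```

```text
[0.5171 0.1164 0.0585] [0.5069 0.077  0.0585] [0.4981 0.0368 0.0585] d [ 0.4993 -0.0375  0.08  ]
0.08176507914346737 -0.23475974327368654
[[ 0.9692  0.2462 -0.    ]
 [ 0.2462 -0.9692  0.    ]
 [-0.     -0.     -1.    ]] [ 0.0771 -0.     -0.1249] [[-0.0003  0.9534  0.3016]
 [ 1.      0.0002  0.0005]
 [ 0.0004  0.3016 -0.9534]] {'fx': 300.52027526204307, 'fy': 300.52027526204307, 'cx': 265.5941681044953, 'cy': 187.296692362139, 'k1': -0.06114864024520316, 'position': array([ 0.2409, -0.6352,  0.3749]), 'rotation': array([-0.3064,  0.0004, -1.3223])}
```

```bash
python3 -m inch '{"moves": [[1,7.5,-5.9,0,0,0,0],[1,7.5,-5.9,0,0,0,0],[1,7.5,-5.9,0,0,0,0],[1,7.5,-5.9,0,0,0,0],[1,7.5,-5.9,0,0,0,2],[1,7.5,-5.9,0,0,0,4.6],[1,7.5,-5.9,0,0,0,4.6],[1,7.5,-5.9,0,0,0,4.6],[1,7.5,-5.9,0,0,0,4.6]]}' 40; python3 -c "
from h import *
o=ctrl.get_obs();print(o['t'],o['q'],o['position'],o['tcp_rot'],o['opening'],o['force'])"
```

```text
t: 2.92
position: [0.3981, -0.3526, 0.2501]
tcp_rot: [3.141, 0.0, -0.232]
force: [0.3, -0.6, -0.0]
opening: 0.003
grip_force: 0.0
2.925 [ 0.5734732   0.36416992  0.0878151   1.81756588 -0.03730904  0.96132041
 -1.12548413] [ 0.3980902  -0.3526267   0.25007429] [ 3.14093715e+00  1.35424043e-04 -2.31603189e-01] 0.0029577172230070216 [ 0.28593126 -0.63429136 -0.00628966]
```

```bash
python3 -m inch '{"moves": [[1,0.5,-10,0,0,0,-1.7],[1,0.5,-10,0,0,0,-3.4],[1,0.5,-10,0,0,0,-5.1],[1,0.5,-10,0,0,0,-6.8],[1,0.5,-10,0,0,0,-8.5],[1,0.5,-10,0,0,0,-10.2],[1,0.5,-10,0,0,0,-11.9],[1,0.5,-10,0,0,0,-13.6],[1,0.5,-10,0,0,0,-15.3],[1,0.5,-10,0,0,0,-17]]}' ; python3 -m inch '{"moves": [[1,0,0,0,0,0,-1.7],[1,0,0,0,0,0,-3.4],[1,0,0,0,0,0,-5.1],[1,0,0,0,0,0,-6.8],[1,0,0,0,0,0,-8.5],[1,0,0,0,0,0,-10.2],[1,0,0,0,0,0,-11.9],[1,0,0,0,0,0,-13],[1,0,0,0,0,0,-13],[1,0,0,0,0,0,-13]]}'
python3 - <<'E'
from h import *
np.set_printoptions(precision=4,suppress=True)
o=ctrl.get_obs();print(o['t'],o['q'],o['position'],o['tcp_rot'])
cal=viewer.calibration('wrist'); im,d=viewer.get_image('wrist'); np.savez('pics/w1.npz',im=im,d=d,pos=cal['position'],rot=cal['rotation']); cv2.imwrite('pics/w1.png',cv2.resize(im,None,fx=1.5,fy=1.5))
for n in ['green_key_top','white_key_top','amber_key_top','dial_knob','rod_in_cradle']:
    for r in nets.find_in('wrist',n)[:2]:
        u=r['position']; dd=d[int(round(u[1])),int(round(u[0]))]; print(n,round(r['p'],2),np.round(u,1),pt(cal,u,dd))
E
```

```text
t: 4.18
position: [0.5109, 0.0312, 0.25]
tcp_rot: [3.142, 0.0, 1.553]
force: [0.4, 0.3, 0.3]
opening: -0.0
grip_force: 0.0
t: 5.42
position: [0.5108, 0.032, 0.25]
tcp_rot: [-3.142, 0.0, 2.905]
force: [0.6, -1.4, -0.0]
opening: -0.003
grip_force: 0.0
5.425 [ 0.4046  0.4134 -0.791   1.844   0.3408  1.0251  0.81  ] [0.5108 0.032  0.25  ] [-3.1415  0.      2.9052]
green_key_top 0.8 [341.2 155.7] [0.5171 0.1137 0.0598]
green_key_top 0.47 [  0.3 222.9] [ 0.5113 -0.3492  0.0114]
white_key_top 0.77 [310.7 153.2] [0.5068 0.0823 0.06  ]
amber_key_top 0.71 [268.5 156.3] [0.4999 0.0379 0.0587]
dial_knob 0.68 [204.1 175.3] [ 0.4997 -0.0303  0.0777]
rod_in_cradle 0.93 [ 28.7 109. ] [ 0.3831 -0.228   0.0205]
rod_in_cradle 0.8 [292.7 242.3] [0.5922 0.0424 0.0849]
```

View pics/w1.png

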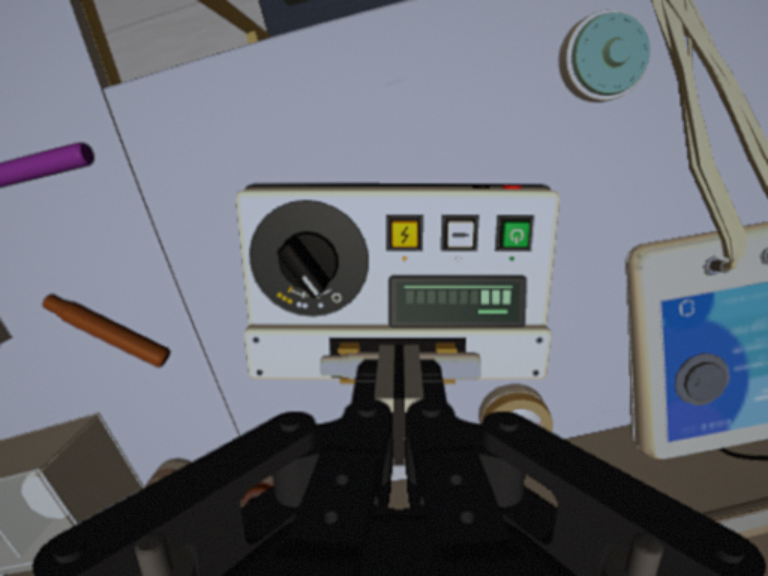

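The wrist view shows the keys at enlarged pixels amber (404,234), white (459,235) and green (514,235). The dial bar runs from about (283,242) to (325,292), with its pointer at the open ring, so the dial is at rest. Next I refine with depth.

```bash
python3 - <<'E'
from h import *
np.set_printoptions(precision=4,suppress=True)
z=np.load('pics/w1.npz'); im,d=z['im'],z['d']; cal=viewer.calibration('wrist'); cal['position']=z['pos'];cal['rotation']=z['rot']
P={}
for n,(u,v) in dict(g=(514,235),w=(459,235),a=(404,234)).items():
    u,v=u/1.5,v/1.5; u0,v0=int(u),int(v)
    dd=np.median(d[v0-3:v0+4,u0-3:u0+4]); P[n]=atz(cal,(u-.2,v-.2),.0585); print(n,pt(cal,(u,v),dd),P[n])
v=P['a']-P['g'];print(np.linalg.norm(v),np.arctan2(v[1],v[0])+np.pi/2)
pts=[pt(cal,(i,j),d[j,i]) for j in range(150,210) for i in range(175,235) if d[j,i]>0]
pts=np.array(pts); b=pts[pts[:,2]>.0765]; print(len(b),b[:,2].min(),b[:,2].max(),np.median(b[:,2]))
r=cv2.minAreaRect((b[:,:2]*1000).astype(np.float32)); print(r)
c=b[:,:2].mean(0); w,V=np.linalg.eigh(np.cov(b[:,:2].T)); print(c,V[:,1],np.arctan2(V[1,1],V[0,1]))
# rim of dial: dark skirt depth
E
```

```text
g [0.5184 0.1149 0.0602] [0.5186 0.1151 0.0585]
w [0.5093 0.0767 0.0604] [0.5094 0.0767 0.0585]
a [0.4996 0.0388 0.0598] [0.4996 0.0386 0.0585]
0.07883101823569057 -0.24429630337872243
530 0.07652242365892847 0.08468707424667349 0.0822036132736246
((503.52337646484375, -35.47359085083008), (42.1973876953125, 13.72016716003418), 20.884817123413086)
[ 0.5024 -0.0345] [-0.9332 -0.3594] -2.773950809566555
```

```bash
python3 -m inch '{"moves": [[1,0.31,2.06,1.5,0,0,0],[1,0.31,2.06,3,0,0,0],[1,0.31,2.06,3.75,0,0,0],[1,0.31,2.06,4.1,0,0,0],[1,0.31,2.06,4.3,0,0,0],[1,0.31,2.06,4.4,0,0,0],[1,0.31,2.06,4.45,0,0,0],[1,0.31,2.06,4.45,0,0,0],[1,0.31,2.06,4.45,0,0,0]]}'
```

```text
t: 6.85
position: [0.5184, 0.1156, 0.0733]
tcp_rot: [3.141, 0.002, 2.908]
force: [-0.3, -1.3, 5.9]
opening: 0.002
grip_force: 2.9
```

```bash
python3 -m inch '{"moves": [[1,0,0,0.06,0,0,0],[1,0,0,0.06,0,0,0],[1,0,0,0.06,0,0,0]]}'; python3 -c "
from h import *
viewer.get_image('wrist');o=ctrl.get_obs();print(o['position'],o['force'])"
```

```text
t: 7.22
position: [0.5185, 0.1157, 0.0728]
tcp_rot: [-3.141, 0.004, 2.908]
force: [-8.9, -3.2, 33.2]
opening: -0.0
grip_force: 16.8
[0.51846399 0.11574526 0.07281827] [-8.47330695 -4.48090692 33.93006633]
```

```bash
python3 -m inch '{"moves": [[1,0,0,-0.7,0,0,0],[1,0,0,-0.7,0,0,0],[1,0,-1,-0.7,0,0,0],[1,0,-1,-0.7,0,0,0],[1,0,-1,-0.3,0,0,0],[1,0,-1,-0.1,0,0,0],[1,0,-1,-0.03,0,0,0],[1,0,-1,-0.02,0,0,0],[1,0,-1,-0.02,0,0,0],[1,0,-1,-0.02,0,0,0]]}'
```

```text
t: 8.52
position: [0.5086, 0.0777, 0.0726]
tcp_rot: [-3.14, 0.003, 2.91]
force: [-10.4, -5.8, 46.5]
opening: -0.004
grip_force: 23.5
```

```bash
python3 -m inch '{"moves": [[1,0,0,-0.7,0,0,0],[1,0,0,-0.7,0,0,0],[1,0,-1,-0.7,0,0,0],[1,0,-1,-0.7,0,0,0],[1,0,-1,-0.3,0,0,0],[1,0,-1,-0.1,0,0,0],[1,0,-1,-0.03,0,0,0],[1,0,-1,-0.02,0,0,0],[1,0,-1,-0.02,0,0,0],[1,0,-1,-0.02,0,0,0]]}'
```

```text
t: 9.78
position: [0.4991, 0.0391, 0.0727]
tcp_rot: [-3.14, 0.002, 2.91]
force: [-9.3, -2.8, 39.1]
opening: -0.005
grip_force: 20.1
```

```bash
python3 -m inch '{"moves": [[1,0,0,-1.2,0,0,0],[1,0,0,-2.4,0,0,0],[0.6,-0.53,-1.78,-2.4,0,0,-1.7],[0.6,-0.53,-1.78,-2.4,0,0,-3.4],[0.6,-0.53,-1.78,-2.4,0,0,-5.1],[0.6,-0.53,-1.78,-2.4,0,0,-5.7],[0.6,-0.53,-1.78,-2.4,0,0,-5.7],[0.6,-0.53,-1.78,-2.4,0,0,-5.7]]}' 80
python3 - <<'E'
from h import *
np.set_printoptions(precision=4,suppress=True)
o=ctrl.get_obs();print(o['q'],o['position'],o['tcp_rot'],o['opening'])
cal=viewer.calibration('wrist'); im,d=viewer.get_image('wrist'); cv2.imwrite('pics/w2.png',cv2.resize(im,None,fx=1.5,fy=1.5))
u=proj(cal,(.503,-.035,.08)); print(u); x,y=u.astype(int)
j,i=np.mgrid[max(y-80,0):min(y+80,384),max(x-80,0):min(x+80,512)]
P=np.array([pt(cal,(a,b),d[b,a]) for a,b in zip(i.ravel(),j.ravel()) if d[b,a]>0])
b=P[(P[:,2]>.0745)&(P[:,2]<.09)&(np.hypot(P[:,0]-.503,P[:,1]+.035)<.028)]
print(len(b),cv2.minAreaRect((b[:,:2]*1000).astype(np.float32)),np.median(b[:,2]))
E
```

```text
t: 10.78
position: [0.5033, -0.0355, 0.1668]
tcp_rot: [3.141, -0.0, -2.778]
force: [-0.9, 0.0, 0.4]
opening: 0.403
grip_force: 0.0
[ 0.5965  0.5547 -0.9222  1.9681  0.5653  0.8993  1.3119] [ 0.5033 -0.0355  0.1668] [ 3.1411 -0.0003 -2.7783] 0.4026576268096844
[266.2009 200.2511]
937 ((503.04095458984375, -35.51322937011719), (41.18464279174805, 12.817524909973145), 21.16290855407715) 0.08238620795646207
```

View pics/w2.png

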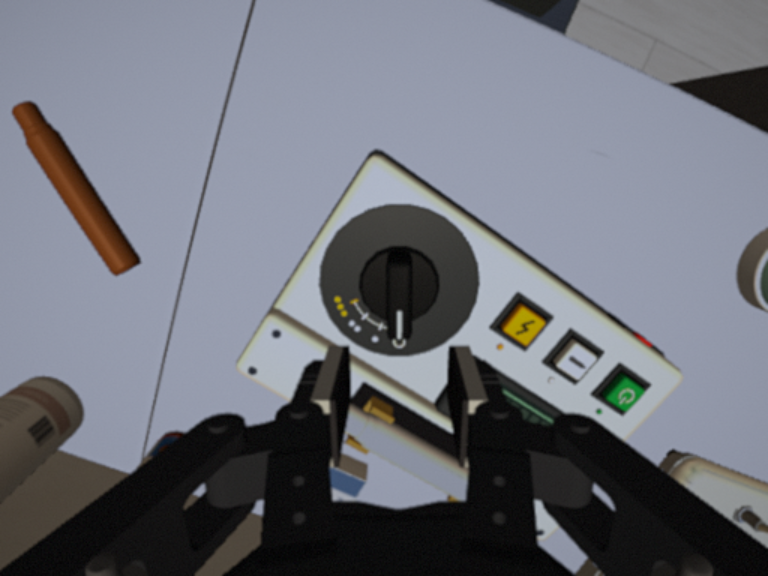

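The bar (12.8 x 41 mm, centre 503/−35.5 mm, 21.2°) sits exactly between the pads, its pointer at the ring. I descend and grip.

```bash
python3 -m inch '{"moves": [[0.6,0,0,1.2,0,0,0],[0.6,0,0,2,0,0,0],[0.6,0,0,2.25,0,0,0],[0.6,0,0,2.25,0,0,0],[1,0,0,2.25,0,0,0],[1,0,0,2.25,0,0,0],[1,0,0,2.25,0,0,0],[1,0,0,2.25,0,0,0],[1,0,0,2.25,0,0,0]]}' 80
```

```text
t: 11.95
position: [0.5039, -0.0352, 0.0786]
tcp_rot: [-3.141, 0.002, -2.777]
force: [-1.6, 2.4, 5.7]
opening: 0.134
grip_force: 78.2
```

```bash
python3 -m inch '{"moves": [[1,0,0,0,0,0,1],[1,0,0,0,0,0,2.2],[1,0,0,0,0,0,3.5],[1,0,0,0,0,0,5],[1,0,0,0,0,0,6.5],[1,0,0,0,0,0,8],[1,0,0,0,0,0,9.5],[1,0,0,0,0,0,11],[1,0,0,0,0,0,12],[1,0,0,0,0,0,12]]}'
python3 - <<'E'
from h import *
o=ctrl.get_obs();print(o['q'],o['position'],o['tcp_rot'],o['force'],o['ft_torque'],o['grip_force'])
im,d=viewer.get_image('wrist'); cv2.imwrite('pics/w3.png',cv2.resize(im,None,fx=1.5,fy=1.5))
E
```

```text
t: 13.2
position: [0.5038, -0.0355, 0.0786]
tcp_rot: [3.14, 0.001, 2.249]
force: [-2.6, 1.6, 7.8]
opening: 0.133
grip_force: 78.8
[ 0.28507776  0.58942851 -0.45359479  2.06382424  0.45849074  0.58368373
  0.18840877] [ 0.5037503  -0.03551313  0.07859661] [3.14027817e+00 1.26043303e-03 2.24937167e+00] [-2.62542563  1.5879955   7.80814234] [0.16453055 0.73510502 0.25303567] 78.81933689117432
```

View pics/w3.png

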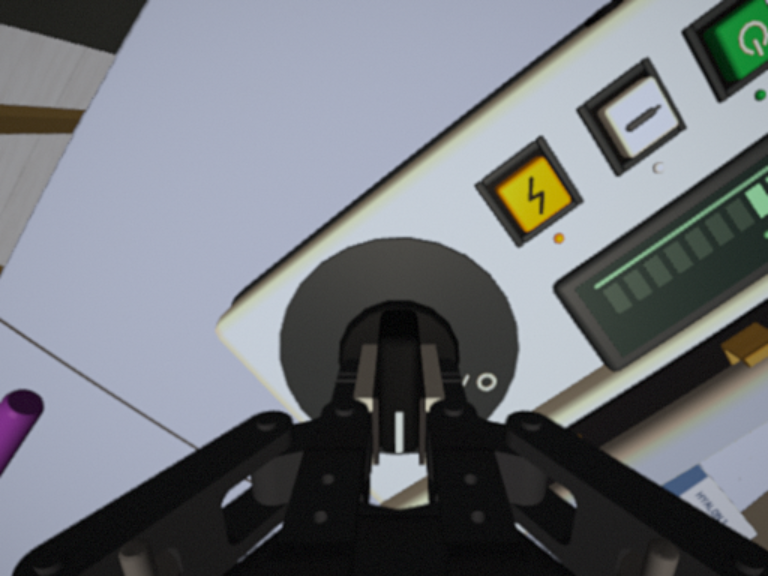

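The bar sits between the pads with its pointer aligned to the tool, well past the ring. The tool has turned 1.26 rad and the torque (0.25 N m) fits. I let it settle and hand in.

```bash
python3 -m inch '{"moves": [[1,0,0,0,0,0,0],[1,0,0,0,0,0,0],[1,0,0,0,0,0,0],[1,0,0,0,0,0,0]]}' && python3 -c "
from h import *
o=ctrl.get_obs();print(o['tcp_rot'],o['ft_torque'],o['grip_force']); print(order.sign_off())"
```

```text
t: 13.75
position: [0.5037, -0.0355, 0.0786]
tcp_rot: [3.14, 0.001, 2.251]
force: [-3.7, 1.9, 8.5]
opening: 0.131
grip_force: 78.9
[3.14012698e+00 9.45206228e-04 2.25104987e+00] [0.24327795 0.74003295 0.18595682] 78.86135816574097
the job is handed in; nothing more can be done
None
```

I pressed the green, white and amber keys in order, turned the dial about 1.25 rad (by the gripper's own turn) to its third position, and signed off at about 13.8 s with the fingers still gripping it at about 79 N; sign-off gave no verdict.

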